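# Riddle the tray of parts and put away the big ones

## Task

Tip the tray of mixed parts onto the grate by lifting its knob, so that the small nuts and bushes drop through and the two big pieces stay on top, then lower the tray back down without letting it drop. Pick the two big pieces off the grate and put them into the grey keeper box through the port under its flat cover, which swivels aside around its one screw. Leave the jar, wrench and screwdriver alone.

Things in the scene. Friction and masses are not known exactly. Their poses are not given: they have to be found in the camera images.
- sorter: Fixed plywood sorting box, open on top, 210 mm (its x) by 206 mm (its y), walls 10 mm thick, with a grate inside. Origin at the centre of its underside on the bench, z up. Its rim on the +x, -x and +y sides is 105 mm above the bench (25 mm above the bars); on its -y side a hinged tip-up tray adjoins, whose lip is 103 mm above the bench.
- grate_centre (a point): Centre of the grate, at the level of the bar tops, 80 mm above the bench; axes as the sorting box. Five level 6 mm round steel bars along x, at y = -64, -32, 0, 32, 64 mm, gaps 26 mm; under them a catch space 68 mm deep. Inside faces of the rim: x = -95 and 95, y = -93 and 93 mm; the tray's lip overhangs to y = -88.
- tray_hinge (a point): Middle of the tray's hinge line, fixed to the sorting box at its x = 0, y = -88, z = 100 mm. The hinge line runs along the sorting box's x. Axes as the sorting box.
- tray (a joint): Angle of the tip-up tray: 0 = lying level (as at the start, resting on its stop), grows to 1.3 rad as its knob end is lifted and the tray tips towards the grate. Light friction only: it falls back if let go.
- tray_knob (a point): Centre of the tray's knob, a black round bar 22 mm in diameter and 32 mm long, parallel to the hinge line, on a 10 mm stem. With the tray level it lies 185 mm from the hinge line towards the sorting box's -y and 18 mm above it (118 mm above the bench), and circles the hinge line as the tray tips. Nothing but its stem is within 35 mm of it.
- tray_floor (a point): Centre of the tray's floor, on its upper face. Aluminium tray, 156 mm wide (along x), 135 mm long, floor 103 mm above the bench when level, 30 mm walls at the sides and knob end, open at the hinge end. About 0.35 kg, plus 0.5 kg of parts. Moves with the tray.
- axle_nut_centre (a point): Centre of a big loose steel axle nut: hexagon 36 mm across flats, 25 mm long, on a round flange 46 mm across and 7 mm thick, 32 mm overall along its z. Too big for the gaps of the grate. About 0.2 kg. Starts standing in the tray, z up.
- coupling_centre (a point): Centre of a big loose steel hexagon coupling: 36 mm across flats (41.6 mm over corners), 40 mm long along its z. Too big for the gaps of the grate. About 0.22 kg. Starts standing in the tray, z up.
- keeper: Fixed grey steel box, 120 x 120 x 100 mm high, wall 3 mm. Origin at the centre of its underside on the bench. Its flat top has one square port 80 x 80 mm, centred; inside it is hollow, 94 mm deep.
- port (a point): Centre of the keeper box's square port, at the level of its top, 100 mm above the bench. Axes as the keeper box.
- cover (a joint): Swivel angle of the keeper's flat steel cover (96 x 96 mm, 3 mm thick, lying on top of the box, its top 104 mm above the bench): 0 = square over the port, grows as it swings clockwise seen from above, stop at 1.7 rad. At 1.4 rad or more the port is clear. Stays where it is left (about 0.4 N at its knob moves it).
- cover_pivot (a point): The cover's one pivot screw, fixed on the keeper box at its x = -50, y = +50 mm, 104 mm above the bench. The swivel axis is vertical.
- cover_knob (a point): Centre of the small upright steel knob on the cover, a 12 mm round post 18 mm tall under a 17 mm round head 12 mm tall; its top is 134 mm and this point 122 mm above the bench. It circles the pivot screw at 97 mm; with the cover shut it lies at the keeper's x = 0, y = -33 mm.
- jar: Bystander: lidded glass jar, 60 mm across, 75 mm tall; origin under its centre.
- wrench: Bystander: wrench lying on the bench.
- screwdriver: Bystander: screwdriver lying on the bench.
- nut0_centre (a point): Centre of a small loose steel hexagon nut, 17 mm across flats, 9 mm thick; drops through the grate. Starts lying in the tray.
- nut1_centre (a point): Centre of a small loose steel hexagon nut, 17 mm across flats, 9 mm thick; drops through the grate. Starts lying in the tray.
- nut2_centre (a point): Centre of a small loose steel hexagon nut, 17 mm across flats, 9 mm thick; drops through the grate. Starts lying in the tray.
- bush0_centre (a point): Centre of a small loose round steel bush, 18 mm in diameter, 14 mm tall; drops through the grate. Starts standing in the tray.
- bush1_centre (a point): Centre of a small loose round steel bush, 18 mm in diameter, 14 mm tall; drops through the grate. Starts standing in the tray.
Things that resemble listed ones, but are neither listed nor needed, are in the scene too. What is shaped like the part that bears axle_nut_centre but purple is not meant. Several things have the shape of the keeper; the one meant has the colours described above.

How it is judged:
By the outcome, as a careful person would: the job done as asked, in the order asked, and still so for the second after the job is handed in, with the robot touching nothing.
It also fails if it takes over 72 s, if anything falls off the work surface, if the arm or the gripper's body presses on something with over 40 N, if the wrist force passes 120 N, or if a joint passes its speed limit or range.

## Robot

A 7-joint arm with a two-finger parallel gripper is mounted at the origin on the work surface. World frame = base frame: x ahead of the robot, y to its left, z up, the work surface at z = 0. Lengths are in m, angles in rad, forces in N, time in s.
With the tool pointing down it reaches from about 0.4 to 0.925 m from the base axis. Payload 5.6 kg.
Tool frame: the origin (TCP) lies on the centre line of the jaws, within the pads' length; the fingertips stand 14 mm ahead of it and the grasp point (between the pads) lies 5 mm behind it; z points along the fingers, y is the direction in which the jaws open and shut (so a half turn about z gives the same grasp; the last joint's range is limited). The gripper opens to 85 mm and grips with 20 to 120 N. Pads are 22 mm wide; open, the fingers measure 114 mm over their backs; the gripper's body (76 mm by 85 mm) begins 54 mm behind the grasp point. The pads swing forward as they close: fully open they stand 13 mm farther back than shut.
Start: joints at [-1.22, 0.468, -0.012, 1.603, 0.006, 1.071, -0.056], TCP at [0.249, 0.6, 0.245] pointing down, gripper open.
Joint ranges: [-2.53, 2.53], [-0.31, 2.02], [-1.57, 1.55], [0.28, 2.44], [-1.29, 4.43], [0.15, 1.84], [-2.92, 2.92]. Speed limits (rad/s): [2.57, 2.57, 3.14, 3.14, 3.14, 3.14, 3.14].

## Interface

Orientations are given as a unit quaternion [x, y, z, w].
In Python, from station import ctrl gives the robot as it stands.
- The arm moves only by the tool send_rows, never from a script. Its argument "targets" is a list of rows, each a list of 7 numbers: the shift along the world's x, y, z scaled (see below), then the turn, a rotation vector about the world's x, y, z scaled (see below), then the opening, from 0 (shut) to 1 (fully open). A call has 1 to 10 rows; each row is the pose to reach, as a shift and turn from the pose measured when the call began; what a row does not reach only later rows make up. The controller multiplies each number of a shift by 0.5 m and each number of a turn by 45 degrees. A row lasts 1/8 s, in which the tool goes at most 62.5 mm and 10.7 degrees, less where a joint would pass 70% of its speed; a pose out of reach is approached as far as the arm can. A call with a number of a shift or a turn outside -1 to 1 is refused whole. A call with a gripper value outside its range is refused whole. The fingers move at their own pace and stop on an object; the grip force is fixed at half the most. Time passes only in rows, so rows that repeat a pose let the fingers close. It gives the time, the measured TCP pose, the force and the opening at its end, in the units of the state.
- ctrl.get_state(): the state, without advancing time (a new reading comes with each control period).
- ctrl.get_image(name): name is "side" or "top" or "wrist"; returns a dict with "image" (384x512x3 uint8, blue, green, red), "intrinsics" (3x3 intrinsics, pixels), "camera_from_world" (4x4, takes a point from world to camera coordinates). Camera axes: x right, y up, looking along -z (the intrinsics and any distortion apply to the point x, -y, -z); pixel columns grow to the right and rows downward; lengths in m; the calibration is good to about 2 mm. The wrist camera is an equidistant fisheye: a pixel r from the principal point sees the ray r / f radians off the axis. A picture is of the moment at which its call begins. There is no depth.
- ctrl.close_job(): hands the job in, once; it reports no verdict.
The state is a dict: "clock": time; "qpos": joint angles; "joint_velocities": joint speeds; "tau": joint torques, N m; "tcp_pos": TCP position; "ee_rot": TCP orientation; "force": force on the tool from outside, world axes, zero at the start; "torque": the same for the moment, N m; "width": finger opening in m.
Only numpy, scipy, OpenCV 4.12 (cv2) and the standard library are available. Lean on these libraries where they do the work, as an engineer would, in place of code of your own. Each camera call takes 0.05 s, during which the arm holds its last target. There are 200 camera calls.

## Working session

There is one attempt and no reset: what is moved stays moved. The work goes in short steps, Python scripts to look and compute and a tool call to move; the robot and the scene stay as the last step left them, time stands still between calls to the robot, and variables do not carry over. Pictures are saved under pics/ and viewed, about 8 in all and at most 12, crops included, and the job is handed in when it is done.

Besides the shell and the picture viewer there is one more tool, called after "Call:" as name(argument=value, ...), one argument or row to a line, values as JSON. send_rows: Moves the arm, as the interface text tells. Shifts and turns lie within -1 to 1; 1 stands for 0.5 m of shift or 45 degrees of turn. Its arguments: {"type":"object","properties":{"targets":{"type":"array"}},"required":["targets"]}

```bash
ls; mkdir -p pics
cat > h.py <<'E'
import numpy as np, cv2
from station import ctrl
def snap(n,f=None):
    d=ctrl.get_image(n); 
    if f: cv2.imwrite('pics/'+f,d['image'])
    np.savez('cam_'+n+'.npz',K=d['intrinsics'],T=d['camera_from_world'],im=d['image']); return d
def load(n):
    d=np.load('cam_'+n+'.npz'); return d
def ray(n,u,v):
    d=load(n);K,T=d['K'],d['T']
    a=np.array([(u-K[0,2])/K[0,0],(v-K[1,2])/K[1,1]])
    if n=='wrist':
        r=np.hypot(*a); s=np.sin(r)/r if r>1e-9 else 1; c=np.array([a[0]*s,-a[1]*s,-np.cos(r)])
    else: c=np.array([a[0],-a[1],-1])
    R=T[:3,:3]; return -R.T@T[:3,3], R.T@c
def atz(n,u,v,z):
    o,d=ray(n,u,v); return o+d*(z-o[2])/d[2]
def proj(n,p):
    d=load(n);K,T=d['K'],d['T']; c=T[:3,:3]@np.array(p)+T[:3,3]; x=np.array([c[0],-c[1],-c[2]])
    if n=='wrist':
        r=np.hypot(x[0],x[1]); th=np.arctan2(r,x[2]); a=x[:2]/r*th
    else: a=x[:2]/x[2]
    return np.array([a[0]*K[0,0]+K[0,2],a[1]*K[1,1]+K[1,2]])
E
python3 - <<'E'
from h import *
a=snap('top');b=snap('side')
print(a['intrinsics'],a['camera_from_world']);print(ctrl.get_state())
cv2.imwrite('pics/top.png',cv2.resize(a['image'],(800,600),interpolation=cv2.INTER_CUBIC))
cv2.imwrite('pics/side.png',cv2.resize(b['image'],(800,600),interpolation=cv2.INTER_CUBIC))
E
```

```text
pics
[[410.09142397   0.         253.56472808]
 [  0.         410.09142397 192.67302917]
 [  0.           0.           1.        ]] [[-0.01567057 -0.9998451   0.00801262  0.04263588]
 [ 0.99296673 -0.01462123  0.11748746 -0.58742236]
 [-0.1173521   0.00979736  0.99304204 -0.96070564]
 [ 0.          0.          0.          1.        ]]
{'clock': 0.1, 'qpos': array([-1.21996729,  0.46831898, -0.0115718 ,  1.60357096,  0.00602955,
        1.0714021 , -0.0562949 ]), 'joint_velocities': array([ 0.00019137,  0.00077158, -0.00100279, -0.00199944,  0.00106427,
        0.00069748,  0.00100434]), 'tau': array([ 9.53931303e-04, -5.33520019e+01,  2.14036682e-02, -2.51965427e+01,
        1.15164791e-02,  4.33596506e-03, -2.33207220e-05]), 'tcp_pos': array([0.24931533, 0.59974248, 0.24439786]), 'ee_rot': array([ 1.95679974e-01,  9.80667453e-01, -8.28812934e-04, -8.44824701e-05]), 'force': array([-0.44595169,  0.31422758,  0.15580053]), 'torque': array([-0.03278572, -0.03978593, -0.00395151]), 'width': 0.08539703049659089}
```

View pics/top.png

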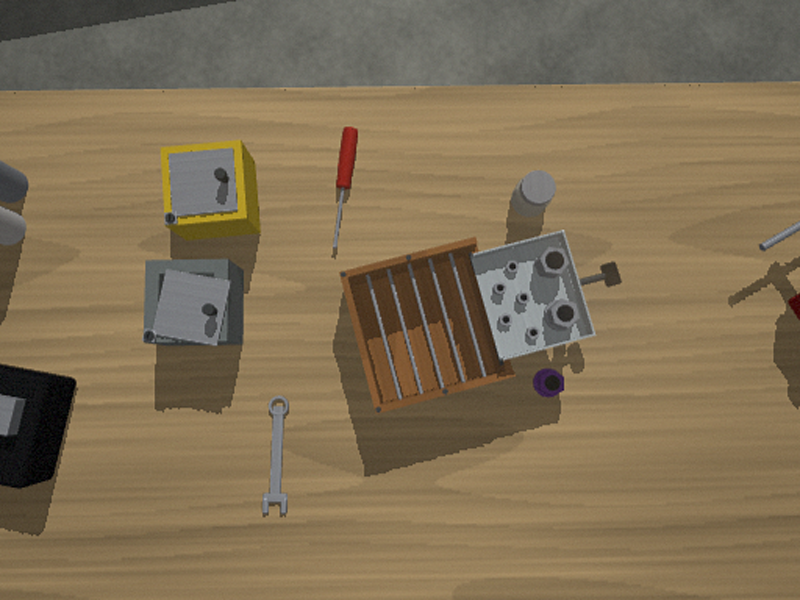

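View pics/side.png

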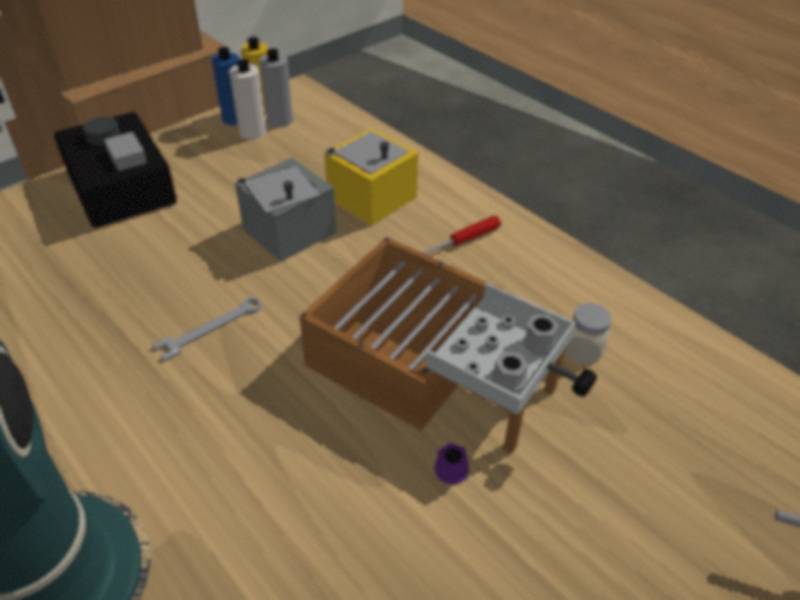

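The two views show:

- **Keeper:** grey at top (195,300). The yellow look-alike at (210,190) is not meant, and neither is the black box at (30,425).
- **Big pieces in the tray:** (553,262) and (564,315). The purple look-alike at (548,382) is on the bench and not meant.
- **Tray knob:** (612,273).
- **Bystanders:** jar at (537,190), wrench at (277,455), screwdriver at (345,185).

Next is a close crop of both work areas.

Run:
```python
from h import *
im=load('top')['im']
a=cv2.resize(im[140:270,212:402],None,fx=4,fy=4,interpolation=cv2.INTER_CUBIC)[:,:500+260]
b=cv2.resize(im[160:228,86:162],None,fx=4,fy=4,interpolation=cv2.INTER_CUBIC)
cv2.imwrite('pics/c1.png',a)
o=np.zeros((600,800,3),np.uint8)
a3=cv2.resize(im[142:266,214:402],None,fx=2.75,fy=2.75,interpolation=cv2.INTER_CUBIC); o[:a3.shape[0],:a3.shape[1]]=a3
b3=cv2.resize(im[160:228,86:162],None,fx=3.6,fy=3.6,interpolation=cv2.INTER_CUBIC); o[600-b3.shape[0]:,:b3.shape[1]]=b3
print(a3.shape,b3.shape)
cv2.imwrite('pics/c.png',o)
```

```text
(341, 517, 3) (245, 274, 3)
```

View pics/c.png

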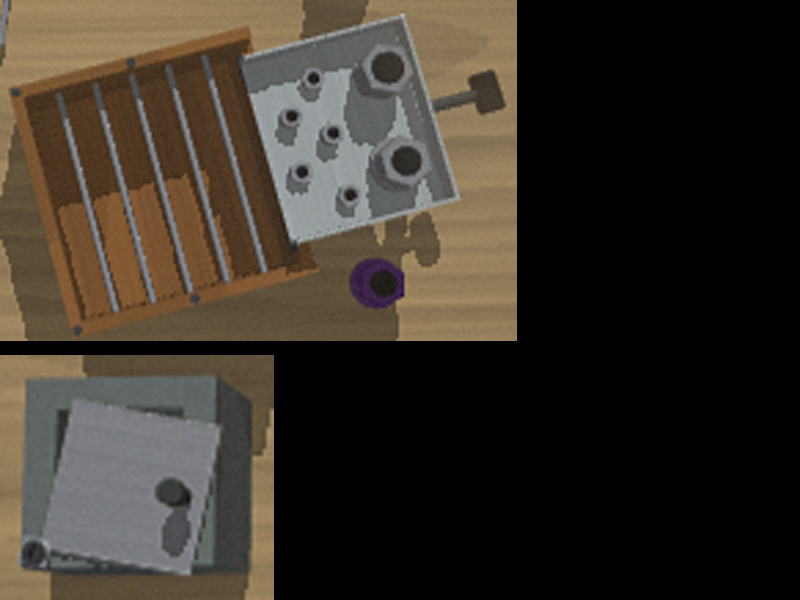

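The crop confirms the choice. The grey keeper's pivot is at crop (34,552) and its cover knob at (172,492). The tray holds two steel big pieces, at (388,68) and (405,160), and the tray knob is at (487,92).

Run:
```python
from h import *
np.set_printoptions(precision=4,suppress=True)
A=lambda x,y,z:atz('top',x/2.75+214,y/2.75+142,z)
B=lambda x,y,z:atz('top',x/3.6+86,(y-355)/3.6+160,z)
def fit(L,W):
    L=np.array(L);W=np.array(W)[:,:2];l=L-L.mean(0);w=W-W.mean(0)
    H=l.T@w; th=np.arctan2(H[0,1]-H[1,0],H[0,0]+H[1,1])
    R=np.array([[np.cos(th),-np.sin(th)],[np.sin(th),np.cos(th)]]); t=W.mean(0)-R@L.mean(0)
    print('yaw',th,'t',t,'res mm',(W-(L@R.T+t)).round(4).tolist()); return th,R,t
# sorter: outer corners z .105
th,R,t=fit([[.105,.103],[.105,-.103],[-.105,.103],[-.105,-.103],[0,-.273]],
 [A(11,91,.105),A(249,28,.105),A(76,334,.105),A(318,268,.105),A(489,92,.118)])
for n,p in dict(hinge=[0,-.088],knob=[0,-.273],nut=0).items():
    if p: print(n,t+R@p)
for n,q in dict(coup=A(388,68,.143),nut=A(405,160,.135)).items(): print(n,q,R.T@(q[:2]-t))
kth,kR,kt=fit([[.06,.06],[.06,-.06],[-.06,-.06],[-.05,.05]],[B(26,379,.1),B(217,376,.1),B(215,570,.1),B(34,552,.107)])
kn=B(172,490,.134); print('knob',kn,kR.T@(kn[:2]-kt), 'pivot',kt+kR@[-.05,.05], np.hypot(*(kn[:2]-(kt+kR@[-.05,.05]))))
r=kR.T@(kn[:2]-kt)-[-.05,.05]; print('cover ang',-(np.arctan2(r[1],r[0])-np.arctan2(-.083,.05)))
for n,p in dict(jar=(537,187,.075),sd=(345,185,.01),scrT=(335,255,.01)).items(): print(n,atz('top',p[0]/1.5625,p[1]/1.5625,p[2]))
```

```text
yaw 0.2458385426796081 t [ 0.5466 -0.01  ] res mm [[-0.0024, -0.0012], [-0.0025, 0.001], [0.003, -0.0011], [0.0025, 0.0021], [-0.0006, -0.0008]]
hinge [ 0.568  -0.0954]
knob [ 0.613  -0.2748]
coup [ 0.6289 -0.1875  0.143 ] [ 0.0366 -0.1922]
nut [ 0.5562 -0.1998  0.135 ] [-0.0369 -0.1864]
yaw -0.0015667837896138673 t [0.5846 0.3377] res mm [[0.0005, 0.0007], [0.0009, 0.0002], [-0.0018, -0.0005], [0.0005, -0.0004]]
knob [0.5695 0.2953 0.134 ] [-0.0151 -0.0424] pivot [0.5347 0.3878] 0.09882425087757357
cover ang 0.18085276656943527
jar [ 0.7551 -0.1832  0.075 ]
sd [0.782  0.1137 0.01  ]
scrT [0.6667 0.1304 0.01  ]
```

Call:
send_rows(
  targets=[
    [0.364,-0.875,0,0,0,-0.592,0.85],
    [0.364,-0.875,0,0,0,-0.592,0.85],
    [0.364,-0.875,0,0,0,-0.592,0.85],
    [0.364,-0.875,0,0,0,-0.592,0.85],
    [0.364,-0.875,0,0,0,-0.592,0.85],
    [0.364,-0.875,0,0,0,-0.592,0.85],
    [0.364,-0.875,0,0,0,-0.592,0.85],
    [0.364,-0.875,0,0,0,-0.592,0.85],
  ],
)

```text
clock: 1.1
tcp_pos: [0.4319, 0.159, 0.2444]
ee_rot: [0.418, 0.908, -0.001, -0.0]
force: [0.1, 0.6, 0.3]
width: 0.0726
```

Call:
send_rows(
  targets=[
    [0.362,-0.868,0,0,0,-0.587,0.7],
    [0.362,-0.868,0,0,0,-0.587,0.7],
    [0.362,-0.868,0,0,0,-0.587,0.7],
    [0.362,-0.868,0,0,0,-0.587,0.7],
    [0.362,-0.868,0,0,0,-0.587,0.7],
    [0.362,-0.868,0,0,0,-0.587,0.7],
    [0.362,-0.868,-0.05,0,0,-0.587,0.7],
    [0.362,-0.868,-0.12,0,0,-0.587,0.7],
    [0.362,-0.868,-0.12,0,0,-0.587,0.7],
  ],
)

```text
clock: 2.22
tcp_pos: [0.6099, -0.2775, 0.1789]
ee_rot: [0.616, 0.788, -0.003, -0.004]
force: [-0.8, 0.0, 0.1]
width: 0.0599
```

Run:
```python
from h import *
d=snap('wrist')
cv2.imwrite('pics/w1.png',cv2.resize(d['image'],(800,600)))
print(ctrl.get_state()['tcp_pos'],ctrl.get_state()['ee_rot'],proj('wrist',[.613,-.2748,.118])*1.5625)
```

```text
[ 0.61129344 -0.2757661   0.18156108] [ 0.61541433  0.78819611 -0.00208919 -0.00277902] [410.6556405  333.88094046]
```

View pics/w1.png

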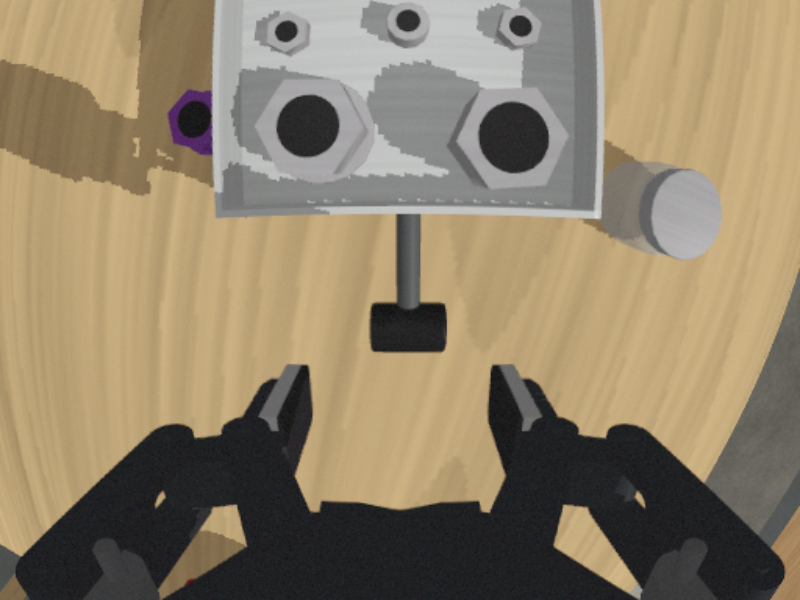

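The wrist view shows the knob at (408,327), centred and square to the jaws. I predicted (411,334).

Run:
```python
from h import *
print(atz('wrist',408/1.5625,327/1.5625,.118), atz('wrist',408/1.5625,327/1.5625,.122))
```

```text
[ 0.61110791 -0.27201174  0.118     ] [ 0.61073254 -0.27063937  0.122     ]
```

Call:
send_rows(
  targets=[
    [0.002,0.006,-0.08,0,0,0,0.7],
    [0.002,0.006,-0.144,0,0,0,0.7],
    [0.002,0.006,-0.144,0,0,0,0.7],
    [0.002,0.006,-0.144,0,0,0,0],
    [0.002,0.006,-0.144,0,0,0,0],
    [0.002,0.006,-0.144,0,0,0,0],
    [0.002,0.006,-0.144,0,0,0,0],
  ],
)

```text
clock: 3.15
tcp_pos: [0.6118, -0.2733, 0.1125]
ee_rot: [0.615, 0.788, -0.002, -0.003]
force: [-6.2, 0.7, 7.2]
width: 0.0314
```

Run:
```python
from h import *
s=ctrl.get_state();p=s['tcp_pos'];print(p,s['ee_rot'],s['width'],s['force'])
th=.2458;y=np.array([-np.sin(th),np.cos(th),0]);r=np.hypot(.185,.018);a0=np.arctan2(.018,.185)
for k in [.05,.1,.15,.2,.25,.3,.35,.4,.45,.5,.55,.6,.65,.7,.75,.8,.85,.9,.95,1,1.05,1.1,1.15,1.2,1.25,1.28]:
    dy=r*(np.cos(a0)-np.cos(a0+k)); dz=r*(np.sin(a0+k)-np.sin(a0))
    print(k,((y*dy+[0,0,dz])/.5).round(3))
```

```text
[ 0.61182166 -0.27333053  0.11249333] [ 0.61546055  0.78816102 -0.001945   -0.00259732] 0.031375264274963115 [-6.23111246  0.6686302   7.17523884]
0.05 [-0.001  0.002  0.018]
0.1 [-0.001  0.005  0.037]
0.15 [-0.002  0.009  0.055]
0.2 [-0.004  0.014  0.073]
0.25 [-0.005  0.02   0.09 ]
0.3 [-0.007  0.026  0.108]
0.35 [-0.008  0.034  0.125]
0.4 [-0.011  0.042  0.141]
0.45 [-0.013  0.051  0.157]
0.5 [-0.015  0.061  0.173]
0.55 [-0.018  0.071  0.188]
0.6 [-0.021  0.082  0.203]
0.65 [-0.024  0.094  0.217]
0.7 [-0.027  0.107  0.23 ]
0.75 [-0.03   0.12   0.243]
0.8 [-0.034  0.134  0.255]
0.85 [-0.037  0.148  0.266]
0.9 [-0.041  0.163  0.276]
0.95 [-0.045  0.179  0.286]
1 [-0.049  0.194  0.295]
1.05 [-0.053  0.211  0.303]
1.1 [-0.057  0.227  0.31 ]
1.15 [-0.061  0.244  0.316]
1.2 [-0.066  0.261  0.322]
1.25 [-0.07   0.279  0.326]
1.28 [-0.073  0.289  0.329]
```

Call:
send_rows(
  targets=[
    [-0.001,0.002,0.018,0,0,0,0],
    [-0.001,0.005,0.037,0,0,0,0],
    [-0.002,0.009,0.055,0,0,0,0],
    [-0.004,0.014,0.073,0,0,0,0],
    [-0.005,0.02,0.09,0,0,0,0],
    [-0.007,0.026,0.108,0,0,0,0],
    [-0.008,0.034,0.125,0,0,0,0],
    [-0.011,0.042,0.141,0,0,0,0],
    [-0.013,0.051,0.157,0,0,0,0],
    [-0.013,0.051,0.157,0,0,0,0],
  ],
)

```text
clock: 4.4
tcp_pos: [0.6053, -0.2472, 0.1916]
ee_rot: [0.615, 0.788, -0.002, -0.003]
force: [-1.1, 2.0, -8.0]
width: 0.0309
```

```bash
cat > t.py <<'E'
from h import *
import sys
s=ctrl.get_state();p=s['tcp_pos'];print(p,s['ee_rot'],s['width'],s['force'])
p0=np.array([.6118,-.2733,.1125])
th=.2458;y=np.array([-np.sin(th),np.cos(th),0]);r=np.hypot(.185,.018);a0=np.arctan2(.018,.185)
h=p0+y*r*np.cos(a0)-[0,0,r*np.sin(a0)];v=p-h
print('angle',np.arctan2(v[2],-v@y)-a0,'r',np.hypot(v[2],v@y))
for k in np.arange(*map(float,sys.argv[1:4])):
    q=h-y*r*np.cos(a0+k)+[0,0,r*np.sin(a0+k)]
    print(round(k,3),((q-p)/.5).round(3).tolist())
E
python3 t.py .5 1.0 .05
```

```text
[ 0.60528369 -0.24715722  0.19162049] [ 0.61529931  0.78828727 -0.00158216 -0.00272581] 0.03088888380042323 [-1.09731889  1.99402854 -7.97614708]
angle 0.4539946383505501 r 0.18551150990062062
0.5 [-0.002, 0.008, 0.015]
0.55 [-0.005, 0.019, 0.03]
0.6 [-0.008, 0.03, 0.044]
0.65 [-0.011, 0.042, 0.058]
0.7 [-0.014, 0.055, 0.072]
0.75 [-0.017, 0.068, 0.084]
0.8 [-0.021, 0.082, 0.096]
0.85 [-0.024, 0.096, 0.107]
0.9 [-0.028, 0.111, 0.118]
0.95 [-0.032, 0.126, 0.128]
```

Going smoothly. Next, 0.45 to 0.85, held briefly.

Call:
send_rows(
  targets=[
    [-0.002,0.008,0.015,0,0,0,0],
    [-0.005,0.019,0.03,0,0,0,0],
    [-0.008,0.03,0.044,0,0,0,0],
    [-0.011,0.042,0.058,0,0,0,0],
    [-0.014,0.055,0.072,0,0,0,0],
    [-0.017,0.068,0.084,0,0,0,0],
    [-0.021,0.082,0.096,0,0,0,0],
    [-0.024,0.096,0.107,0,0,0,0],
    [-0.024,0.096,0.107,0,0,0,0],
  ],
)

```text
clock: 5.52
tcp_pos: [0.5932, -0.1991, 0.2459]
ee_rot: [0.615, 0.788, -0.001, -0.002]
force: [0.1, 1.5, -7.1]
width: 0.0312
```

```bash
python3 t.py .9 1.29 .05
```

```text
[ 0.59324444 -0.1990814   0.24586815] [ 0.61527484  0.78830781 -0.00142522 -0.00237453] 0.031160906485483687 [ 0.05847855  1.46134433 -7.12326235]
angle 0.8519079655828771 r 0.1862362005296956
0.9 [-0.004, 0.015, 0.009]
0.95 [-0.008, 0.03, 0.019]
1.0 [-0.012, 0.046, 0.028]
1.05 [-0.016, 0.062, 0.036]
1.1 [-0.02, 0.079, 0.043]
1.15 [-0.024, 0.096, 0.05]
1.2 [-0.028, 0.113, 0.055]
1.25 [-0.033, 0.13, 0.06]
```

Call:
send_rows(
  targets=[
    [-0.004,0.015,0.009,0,0,0,0],
    [-0.008,0.03,0.019,0,0,0,0],
    [-0.012,0.046,0.028,0,0,0,0],
    [-0.016,0.062,0.036,0,0,0,0],
    [-0.02,0.079,0.043,0,0,0,0],
    [-0.024,0.096,0.05,0,0,0,0],
    [-0.028,0.113,0.055,0,0,0,0],
    [-0.033,0.13,0.06,0,0,0,0],
    [-0.033,0.13,0.06,0,0,0,0],
    [-0.033,0.13,0.06,0,0,0,0],
  ],
)

```text
clock: 6.78
tcp_pos: [0.577, -0.1341, 0.2764]
ee_rot: [0.615, 0.788, -0.001, -0.002]
force: [1.5, -1.7, 0.3]
width: 0.0309
```

```bash
python3 t.py 1.15 .75 -.05
python3 - <<'E'
from h import *
a=snap('side')['image'][130:300,150:410];b=snap('top')['image'][125:275,200:400]
o=np.zeros((600,800,3),np.uint8)
o[:340,:520]=cv2.resize(a,None,fx=2,fy=2); b=cv2.resize(b,(347,260));o[340:,:347]=b
cv2.imwrite('pics/tip.png',o)
E
```

```text
[ 0.57703484 -0.13411896  0.27636308] [ 0.615221    0.78835124 -0.00109959 -0.00205503] 0.030861699013271685 [ 1.53264119 -1.65390633  0.33627465]
angle 1.2492283290570707 r 0.1865475513312032
1.15 [0.008, -0.034, -0.011]
1.1 [0.013, -0.051, -0.018]
1.05 [0.017, -0.068, -0.025]
1.0 [0.021, -0.084, -0.033]
0.95 [0.025, -0.1, -0.042]
0.9 [0.029, -0.115, -0.052]
0.85 [0.032, -0.13, -0.062]
0.8 [0.036, -0.144, -0.073]
```

View pics/tip.png

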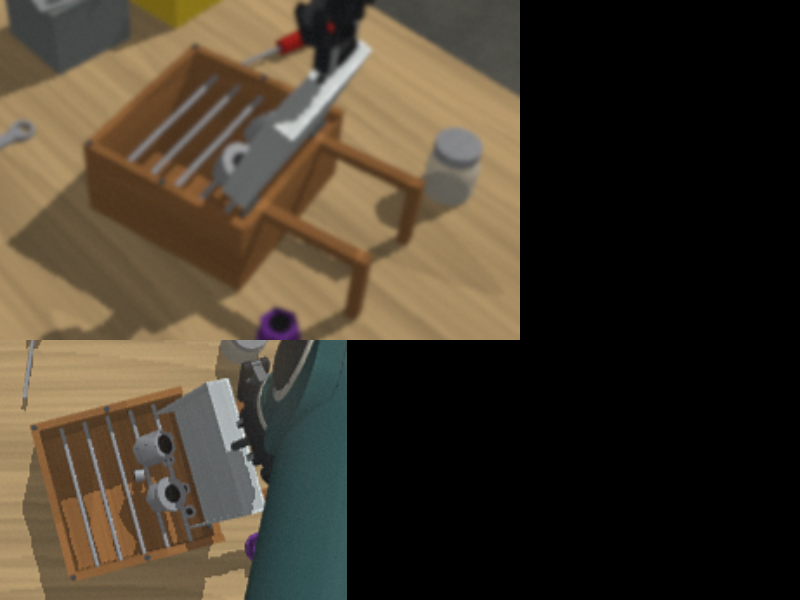

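Both big pieces lie on the grate near the tray lip, at (155,447) and (168,495) in the lower picture. The tray is empty. A few small parts show at about bar level, and I'll recheck those. Now lowering gently.

Call:
send_rows(
  targets=[
    [0.004,-0.017,-0.005,0,0,0,0],
    [0.008,-0.034,-0.011,0,0,0,0],
    [0.013,-0.051,-0.018,0,0,0,0],
    [0.017,-0.068,-0.025,0,0,0,0],
    [0.021,-0.084,-0.033,0,0,0,0],
    [0.025,-0.1,-0.042,0,0,0,0],
    [0.029,-0.115,-0.052,0,0,0,0],
    [0.032,-0.13,-0.062,0,0,0,0],
    [0.036,-0.144,-0.073,0,0,0,0],
  ],
)

```text
clock: 8.0
tcp_pos: [0.5952, -0.2068, 0.2396]
ee_rot: [0.616, 0.788, -0.001, -0.002]
force: [0.7, -0.6, 4.0]
width: 0.0306
```

```bash
python3 t.py .75 .3 -.05
```

```text
[ 0.59520148 -0.2068375   0.23961694] [ 0.61555763  0.78808853 -0.00091169 -0.0021093 ] 0.03064246421340136 [ 0.70524877 -0.6182969   4.04556594]
angle 0.7973737784817875 r 0.18609215745484062
0.75 [0.003, -0.013, -0.012]
0.7 [0.006, -0.026, -0.024]
0.65 [0.01, -0.039, -0.038]
0.6 [0.013, -0.051, -0.052]
0.55 [0.015, -0.062, -0.066]
0.5 [0.018, -0.072, -0.081]
0.45 [0.02, -0.082, -0.097]
0.4 [0.023, -0.091, -0.113]
0.35 [0.025, -0.099, -0.13]
```

Call:
send_rows(
  targets=[
    [0.003,-0.013,-0.012,0,0,0,0],
    [0.006,-0.026,-0.024,0,0,0,0],
    [0.01,-0.039,-0.038,0,0,0,0],
    [0.013,-0.051,-0.052,0,0,0,0],
    [0.015,-0.062,-0.066,0,0,0,0],
    [0.018,-0.072,-0.081,0,0,0,0],
    [0.02,-0.082,-0.097,0,0,0,0],
    [0.023,-0.091,-0.113,0,0,0,0],
    [0.025,-0.099,-0.13,0,0,0,0],
  ],
)

```text
clock: 9.12
tcp_pos: [0.6077, -0.2571, 0.1741]
ee_rot: [0.616, 0.788, -0.001, -0.002]
force: [2.5, -3.2, 3.8]
width: 0.0309
```

```bash
python3 t.py .3 -.06 -.05
```

```text
[ 0.60771787 -0.25714511  0.17411197] [ 0.61564377  0.78802161 -0.00118319 -0.00181557] 0.03088476146026892 [ 2.49233529 -3.16379914  3.79417023]
angle 0.3447669069938557 r 0.18621367495381552
0.3 [0.002, -0.006, -0.015]
0.25 [0.003, -0.013, -0.033]
0.2 [0.005, -0.018, -0.05]
0.15 [0.006, -0.023, -0.068]
0.1 [0.007, -0.027, -0.086]
0.05 [0.008, -0.03, -0.105]
0.0 [0.008, -0.032, -0.123]
-0.05 [0.008, -0.034, -0.142]
```

Call:
send_rows(
  targets=[
    [0.002,-0.006,-0.015,0,0,0,0],
    [0.003,-0.013,-0.033,0,0,0,0],
    [0.005,-0.018,-0.05,0,0,0,0],
    [0.006,-0.023,-0.068,0,0,0,0],
    [0.007,-0.027,-0.086,0,0,0,0],
    [0.008,-0.03,-0.105,0,0,0,0],
    [0.008,-0.032,-0.118,0,0,0,0],
    [0.008,-0.032,-0.125,0,0,0,0],
    [0.008,-0.032,-0.125,0,0,0,0],
  ],
)

```text
clock: 10.25
tcp_pos: [0.6118, -0.2732, 0.1154]
ee_rot: [0.616, 0.788, -0.0, -0.002]
force: [-6.4, 1.5, 27.6]
width: 0.0308
```

```bash
python3 t.py 0 .01 .05
```

```text
[ 0.61177671 -0.27319793  0.11535374] [ 6.15560910e-01  7.88086513e-01 -2.10686463e-04 -2.09024156e-03] 0.030811098327206327 [-6.4458696   1.45470284 27.64305173]
angle 0.015320101473559639 r 0.18606762924812908
0.0 [0.0, -0.0, -0.006]
```

Call:
send_rows(
  targets=[
    [0,0,0,0,0,0,0.8],
    [0,0,0,0,0,0,0.8],
    [0,0,0,0,0,0,0.8],
    [0,0,0.1,0,0,0,0.8],
    [0,0,0.2,0,0,0,0.8],
    [-0.04,0.1,0.28,0,0,0,0.8],
    [-0.06,0.2,0.28,0,0,0,0.8],
    [-0.06,0.24,0.28,0,0,0,0.8],
    [-0.06,0.24,0.28,0,0,0,0.8],
  ],
)

```text
clock: 11.38
tcp_pos: [0.582, -0.1514, 0.2547]
ee_rot: [0.614, 0.789, -0.0, -0.003]
force: [0.1, -1.1, -0.5]
width: 0.0683
```

Run:
```python
from h import *
d=snap('wrist')
cv2.imwrite('pics/w2.png',cv2.resize(d['image'],(800,600)))
print(ctrl.get_state())
```

```text
{'clock': 11.425, 'qpos': array([-0.23161911,  0.4093995 ,  0.56953152,  1.7434302 , -0.24782241,
        1.06582024,  0.66756458]), 'joint_velocities': array([ 0.03198001,  0.00880409,  0.0253707 , -0.0072639 ,  0.00486125,
       -0.00041993,  0.00097147]), 'tau': array([-1.66706912e+00, -4.46691442e+01,  5.05424917e+00, -2.41036355e+01,
       -1.22134555e-01,  7.16704689e-02, -3.49479611e-02]), 'tcp_pos': array([ 0.58179993, -0.1535284 ,  0.25482651]), 'ee_rot': array([ 0.61529972,  0.78828982, -0.00081142, -0.00217999]), 'force': array([-0.5056729 , -1.50035659, -0.06067848]), 'torque': array([-0.07877928,  0.01267431,  0.00157231]), 'width': 0.06864964181526999}
```

View pics/w2.png

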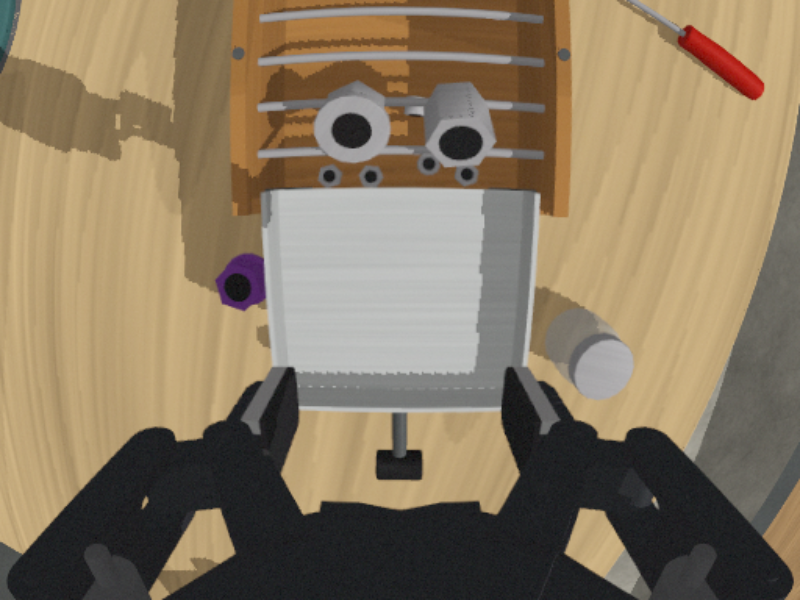

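The tray is down level and empty. On the grate are the axle nut at (352,125), flange towards the tray, and the coupling at (460,125), lying with its axis about along y. Four small parts show at (329,176), (371,176), (428,163) and (467,175), and something at (415,108). I need a closer look to see whether those are under the bars.

Call:
send_rows(
  targets=[
    [-0.03,0.1,0,0,0,0,0.8],
    [-0.05,0.19,0,0,0,0,0.8],
    [-0.05,0.19,0,0,0,0,0.8],
    [-0.05,0.19,0,0,0,0,0.8],
  ],
)

```text
clock: 11.92
tcp_pos: [0.557, -0.0609, 0.2546]
ee_rot: [0.616, 0.787, -0.001, -0.002]
force: [-1.0, -0.8, 0.5]
width: 0.0685
```

Run:
```python
from h import *
for u,v in [(329,176),(371,176),(428,163),(467,175),(415,108)]:
  t=np.array([.5466,-.01]);th=.2458;R=np.array([[np.cos(th),-np.sin(th)],[np.sin(th),np.cos(th)]])
  print([(R.T@(atz('wrist',u/1.5625,v/1.5625,z)[:2]-t)*1000).round() for z in (.02,.085)], [np.linalg.norm(atz('wrist',(u-12)/1.5625,v/1.5625,z)-atz('wrist',(u+12)/1.5625,v/1.5625,z)).round(4) for z in (.02,.085)])
np.save('w2T.npy',load('wrist')['T'])
d=snap('wrist')
cv2.imwrite('pics/w3.png',cv2.resize(d['image'],None,fx=3,fy=3,interpolation=cv2.INTER_CUBIC)[50:650,400:1200])
s=ctrl.get_state();print(s['tcp_pos'],s['ee_rot'])
```

```text
[array([-56., -79.]), array([-46., -78.])] [np.float64(0.019), np.float64(0.0156)]
[array([-24., -79.]), array([-19., -78.])] [np.float64(0.0186), np.float64(0.0153)]
[array([ 20., -69.]), array([ 17., -70.])] [np.float64(0.0185), np.float64(0.0152)]
[array([ 51., -78.]), array([ 42., -77.])] [np.float64(0.0189), np.float64(0.0155)]
[array([ 10., -26.]), array([  8., -35.])] [np.float64(0.0184), np.float64(0.0151)]
[ 0.55703771 -0.06123908  0.25469449] [ 0.61670005  0.78719498 -0.00147377 -0.00171633]
```

View pics/w3.png

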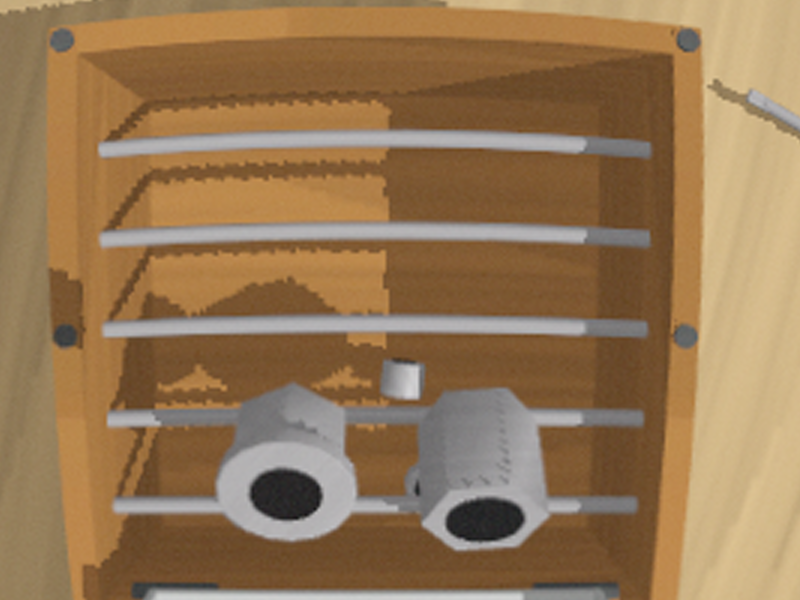

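Only one small part is now visible, at (403,378), and it sits below the bars. The others are hidden beneath, and the parallax and sizes fit the catch floor. Both big pieces straddle the two bars nearest the tray. I'll fit their poses from outline points.

```bash
cat > fit.py <<'E'
from h import *
from scipy.optimize import least_squares
from scipy.spatial.transform import Rotation as Ro
np.set_printoptions(precision=4,suppress=True)
px=lambda L:(np.array(L,float)+[400,50])/3
t=np.array([.5466,-.01,0]);R=Ro.from_euler('z',.2458).as_matrix()
d=load('wrist');T=d['T'];print('cam local',R.T@(-T[:3,:3].T@T[:3,3]-t))
P=lambda X:np.array([proj('wrist',t+R@x) for x in X])
hexv=lambda roll,z:np.array([[.0208*np.cos(roll+k*np.pi/3),.0208*np.sin(roll+k*np.pi/3),z] for k in range(6)])
# z axis of part toward camera-visible end (-y); pitch tilt
B=np.array([[1,0,0],[0,0,-1],[0,1,0]])# local x->x, y->z, z->-y
def pose(q): return q[:3], Ro.from_rotvec(q[3:6]).as_matrix()@B
# coupling
obs=px([(548,510),(520,487),(460,492),(420,517),(467,549),(527,547),(513,388),(455,392)])
def f(q):
    c,M=pose(q); V=np.vstack([hexv(0,.02),hexv(0,-.02)[1:3]]); return (P(c+V@M.T)-obs).ravel()
s=least_squares(f,[.03,-.05,.1,0,0,0]);print('coup',s.x,'rms',np.sqrt(np.mean(s.fun**2)),'axis',pose(s.x)[1][:,2])
c,M=pose(s.x);print(' ends',c+M[:,2]*.02,c-M[:,2]*.02,'min z',(c+np.vstack([hexv(0,.02),hexv(0,-.02)])@M.T)[:,2].min(), 'world',t+R@c)
# nut: flange face extremes + hole? + far hex corner
oe=px([(217,490),(357,490),(287,541),(287,444)]); oh=px([(292,383),(240,412),(345,410)])
def g(q):
    c,M=pose(q); a=np.linspace(0,2*np.pi,60); C=P(c+np.c_[.023*np.cos(a),.023*np.sin(a),0*a+.016]@M.T)
    e=[C[:,0].min()-oe[0,0],C[:,0].max()-oe[1,0],C[:,1].max()-oe[2,1],C[:,1].min()-oe[3,1]]
    H=P(c+np.array([[.0208*np.cos(r),.0208*np.sin(r),-.016] for r in np.radians([90,150,30])])@M.T)
    return np.r_[e,(H-oh).ravel()]
s=least_squares(g,[-.03,-.05,.1,0,0,0]);print('nut',s.x,'rms',np.sqrt(np.mean(s.fun**2)),'axis',pose(s.x)[1][:,2])
c,M=pose(s.x);print(' ends',c+M[:,2]*.016,c-M[:,2]*.016,'world',t+R@c)
E
python3 fit.py
```

```text
cam local [-0.0019  0.0204  0.3822]
coup [ 0.0383 -0.0463  0.0851 -0.8427 -0.1809  0.0257] rms 1.229929187787489 axis [-0.0489 -0.6661  0.7443]
 ends [ 0.0373 -0.0596  0.1   ] [ 0.0393 -0.033   0.0702] min z 0.056935985603052096 world [ 0.595  -0.0456  0.0851]
nut [-0.0276 -0.0298  0.1146  0.2199  0.1735 -0.0366] rms 4.666157822617989 axis [-0.055  -0.9753 -0.2139]
 ends [-0.0285 -0.0454  0.1112] [-0.0267 -0.0142  0.118 ] world [ 0.5271 -0.0457  0.1146]
```

```bash
cat >> fit.py <<'E'
print('refit')
for wx in (-.3,-.8,-1.1):
  for rolls in ([90,150,30],[120,180,60],[60,120,0]):
    def g2(q):
        c,M=pose(q); a=np.linspace(0,2*np.pi,200); C=P(c+np.c_[.023*np.cos(a),.023*np.sin(a),0*a+.016]@M.T)
        e=[C[:,0].min()-oe[0,0],C[:,0].max()-oe[1,0],C[:,1].max()-oe[2,1],C[:,1].min()-oe[3,1]]
        H=P(c+np.array([[.0208*np.cos(r),.0208*np.sin(r),-.016] for r in np.radians(rolls)])@M.T)
        return np.r_[e,(H-oh).ravel()]
    s=least_squares(g2,[-.03,-.05,.095,wx,0,0],x_scale=[.01,.01,.01,.3,.3,.3],diff_step=1e-4)
    print('nut',wx,rolls,s.x,'rms',np.sqrt(np.mean(s.fun**2)),'axis',pose(s.x)[1][:,2])
im=load('wrist')['im']
E
python3 fit.py | sed -n '/refit/,$p'
```

```text
refit
nut -0.3 [90, 150, 30] [-0.0295 -0.0439  0.0857 -1.0335 -0.0077 -0.0128] rms 0.4793257192301091 axis [-0.0143 -0.5118  0.859 ]
nut -0.3 [120, 180, 60] [-0.0295 -0.0439  0.0857 -1.0051  0.4679 -0.2829] rms 0.4792061854485376 axis [-0.0145 -0.5118  0.859 ]
nut -0.3 [60, 120, 0] [-0.0295 -0.0439  0.0857 -1.0126 -0.4835  0.2578] rms 0.4792834247812459 axis [-0.0144 -0.5118  0.859 ]
nut -0.8 [90, 150, 30] [-0.0295 -0.0439  0.0857 -1.0335 -0.0086 -0.0128] rms 0.4793178350911197 axis [-0.0147 -0.5118  0.859 ]
nut -0.8 [120, 180, 60] [-0.0295 -0.0439  0.0857 -1.0051  0.4679 -0.2829] rms 0.479206185423036 axis [-0.0145 -0.5118  0.859 ]
nut -0.8 [60, 120, 0] [-0.0295 -0.0439  0.0857 -1.0126 -0.4835  0.2578] rms 0.4792834248034761 axis [-0.0144 -0.5118  0.859 ]
nut -1.1 [90, 150, 30] [-0.0295 -0.0439  0.0857 -1.0335 -0.0086 -0.0128] rms 0.4793178351068861 axis [-0.0147 -0.5118  0.859 ]
nut -1.1 [120, 180, 60] [-0.0295 -0.0439  0.0857 -1.0051  0.4679 -0.2829] rms 0.4792061854517145 axis [-0.0145 -0.5118  0.859 ]
nut -1.1 [60, 120, 0] [-0.0295 -0.0439  0.0857 -1.0126 -0.4835  0.2578] rms 0.4792834247925272 axis [-0.0144 -0.5118  0.859 ]
```

The fit shows both pieces wedged, tilted, between the bars at y = -64 and -32. The coupling centre is at local (38,-46) and the nut centre at (-30,-44), so each can be gripped along the sorter's x. First I'll open the cover.

Call:
send_rows(
  targets=[
    [0.0,0.11,0,0,0,0,0.6],
    [0.01,0.22,0,0,0,0,0.6],
    [0.015,0.33,0,0,0,0,0.6],
    [0.02,0.45,0,0,0,0,0.6],
    [0.024,0.57,0,0,0,0,0.6],
    [0.024,0.68,-0.05,0,0,0,0.6],
    [0.024,0.716,-0.12,0,0,0,0.6],
    [0.024,0.716,-0.12,0,0,0,0.6],
  ],
)

```text
clock: 12.98
tcp_pos: [0.568, 0.2959, 0.1914]
ee_rot: [0.617, 0.787, -0.005, -0.002]
force: [-0.4, -0.7, 0.3]
width: 0.051
```

Run:
```python
from h import *
d=snap('wrist');s=ctrl.get_state();print(s['tcp_pos'],s['ee_rot'])
p=proj('wrist',[.569,.297,.134]);print(p*1.5625)
cv2.imwrite('pics/w4.png',cv2.resize(d['image'],(800,600)))
```

```text
[0.56963228 0.29452766 0.19360136] [ 0.61749151  0.7865699  -0.00316945 -0.00141091]
[404.86574296 338.47268584]
```

View pics/w4.png

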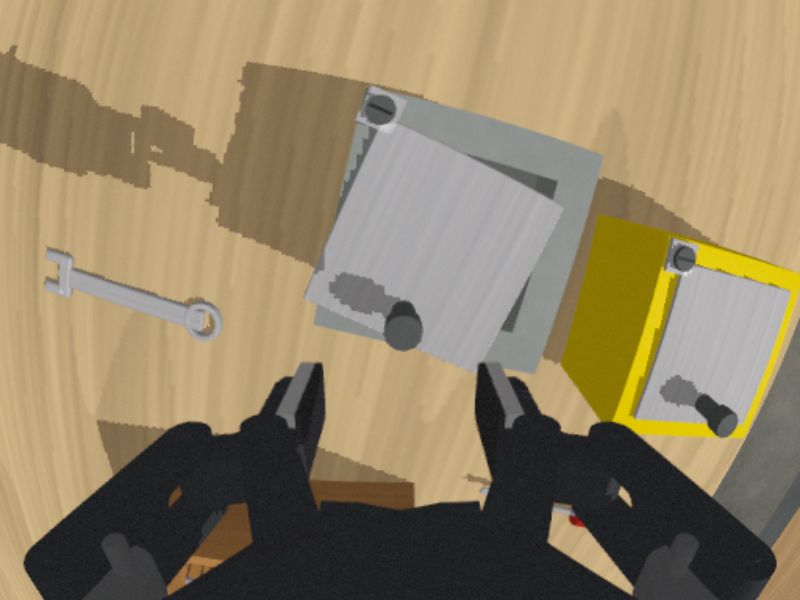

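The wrist view shows the cover knob's head at (403,326) and the pivot at (380,110). I predicted the knob at (405,338).

Run:
```python
from h import *
k=atz('wrist',403/1.5625,326/1.5625,.134);p=atz('wrist',380/1.5625,110/1.5625,.107);print(k,p,np.hypot(*(k-p)[:2]))
```

```text
[0.56686274 0.30229217 0.134     ] [0.5346928  0.38911052 0.107     ] 0.09258688273528044
```

Call:
send_rows(
  targets=[
    [-0.003,0.007,-0.07,0,0,0,0.5],
    [-0.003,0.007,-0.139,0,0,0,0.5],
    [-0.003,0.007,-0.139,0,0,0,0.4],
    [-0.003,0.007,-0.139,0,0,0,0],
    [-0.003,0.007,-0.139,0,0,0,0],
    [-0.003,0.007,-0.139,0,0,0,0],
    [-0.003,0.007,-0.139,0,0,0,0],
  ],
)

```text
clock: 13.9
tcp_pos: [0.5704, 0.2969, 0.1267]
ee_rot: [0.618, 0.786, -0.002, 0.0]
force: [1.9, -4.5, 6.5]
width: 0.0145
```

```bash
cat > cv.py <<'E'
from h import *
import sys
s=ctrl.get_state();p=s['tcp_pos'];print(p,s['width'],s['force'])
pv=np.array([.5347,.3883]);v=p[:2]-pv;a0=np.arctan2(v[1],v[0]);print('ang',-1.0285-a0,'r',np.hypot(*v))
for k in np.arange(*map(float,sys.argv[1:4])):
    a=-1.0285-k;print(round(k,2),((pv+.097*np.array([np.cos(a),np.sin(a)])-p[:2])/.5).round(3).tolist())
E
python3 cv.py .3 1.66 .12
```

```text
[0.57039452 0.29693777 0.1266703 ] 0.014478013161655999 [ 1.85657147 -4.52589177  6.48927595]
ang 0.16983946774534764 r 0.0980874888019092
0.3 [-0.025, -0.006]
0.42 [-0.048, -0.01]
0.54 [-0.071, -0.011]
0.66 [-0.094, -0.01]
0.78 [-0.117, -0.006]
0.9 [-0.139, 0.001]
1.02 [-0.161, 0.01]
1.14 [-0.181, 0.022]
1.26 [-0.199, 0.037]
1.38 [-0.216, 0.053]
1.5 [-0.23, 0.071]
1.62 [-0.242, 0.091]
```

Call:
send_rows(
  targets=[
    [-0.025,-0.006,0,0,0,0,0],
    [-0.048,-0.01,0,0,0,0,0],
    [-0.071,-0.011,0,0,0,0,0],
    [-0.094,-0.01,0,0,0,0,0],
    [-0.117,-0.006,0,0,0,0,0],
    [-0.139,0.001,0,0,0,0,0],
    [-0.161,0.01,0,0,0,0,0],
    [-0.181,0.022,0,0,0,0,0],
    [-0.199,0.037,0,0,0,0,0],
    [-0.199,0.037,0,0,0,0,0],
  ],
)

```text
clock: 15.15
tcp_pos: [0.4702, 0.3174, 0.1269]
ee_rot: [0.617, 0.787, -0.001, -0.0]
force: [3.2, 2.3, -6.6]
width: 0.0142
```

```bash
python3 cv.py 1.3 1.63 .08
```

```text
[0.47020571 0.31740687 0.12688401] 0.014235784378444319 [ 3.16745789  2.30020455 -6.5507454 ]
ang 1.280466386491898 r 0.09584022859418545
1.3 [-0.004, 0.001]
1.38 [-0.015, 0.012]
1.46 [-0.025, 0.024]
1.54 [-0.034, 0.037]
1.62 [-0.042, 0.05]
```

Still gripped. Finish at 1.6, then release and rise.

Call:
send_rows(
  targets=[
    [-0.015,0.012,0,0,0,0,0],
    [-0.025,0.024,0,0,0,0,0],
    [-0.034,0.037,0,0,0,0,0],
    [-0.042,0.05,0,0,0,0,0],
    [-0.042,0.05,0,0,0,0,0],
    [-0.042,0.05,0,0,0,0,0.5],
    [-0.042,0.05,0,0,0,0,0.5],
    [-0.042,0.05,0.05,0,0,0,0.5],
    [-0.042,0.05,0.15,0,0,0,0.6],
    [-0.042,0.05,0.25,0,0,0,0.6],
  ],
)

```text
clock: 16.4
tcp_pos: [0.4486, 0.3421, 0.2533]
ee_rot: [0.617, 0.787, -0.002, -0.0]
force: [0.8, 0.5, 0.3]
width: 0.0515
```

Run:
```python
from h import *
d=snap('top');s=ctrl.get_state();p=s['tcp_pos'];print(p,s['ee_rot'],s['width'])
b=d['image']
o=np.zeros((600,800,3),np.uint8)
o[:600,:400]=cv2.resize(b[140:260,75:155],None,fx=5,fy=5,interpolation=cv2.INTER_CUBIC);o[:400,400:]=cv2.resize(b[145:265,215:335],(400,400),interpolation=cv2.INTER_CUBIC)
cv2.imwrite('pics/t2.png',o)
t=np.array([.5466,-.01]);th=.2458;R=np.array([[np.cos(th),-np.sin(th)],[np.sin(th),np.cos(th)]])
for n,l,z in [('nut',(-.030,-.051),.097),('coup',(.038,-.053),.097)]:
    q=np.r_[t+R@l,z];print(n,q,((q-p)/.5).round(3), (t+R@l-[.5846,.3377]))
```

```text
[0.45173084 0.34397584 0.26034413] [6.17145495e-01 7.86837898e-01 4.18540757e-03 2.06966220e-04] 0.05098387723715695
nut [ 0.52991166 -0.06676706  0.097     ] [ 0.156 -0.821 -0.327] [-0.05468834 -0.40446706]
coup [ 0.59635445 -0.05216035  0.097     ] [ 0.289 -0.792 -0.327] [ 0.01175445 -0.38986035]
```

View pics/t2.png

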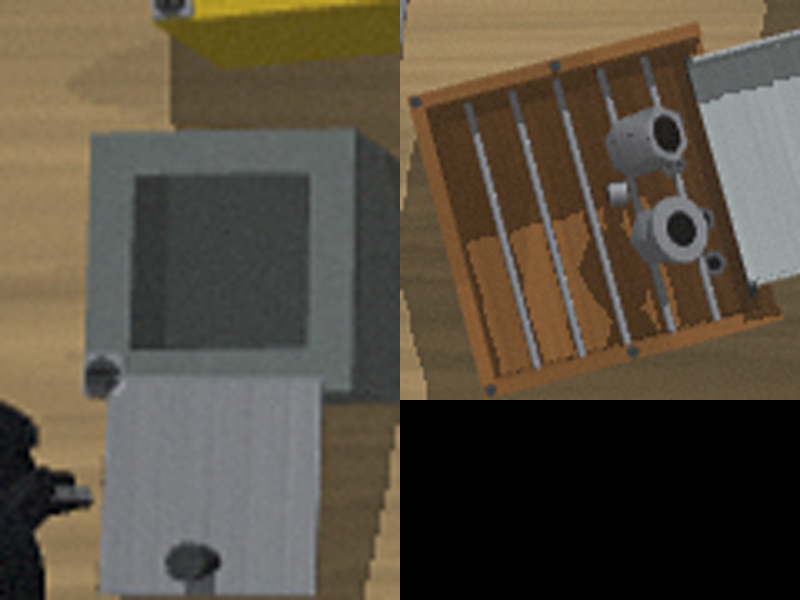

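The cover is fully open with the port clear, from (133,175) to (310,348) in the left panel. The nut's flange centre is at (685,228) and the coupling's upper face at (667,135) in the right panel. I'll cross-check the wrist fit against this view.

Run:
```python
from h import *
t=np.array([.5466,-.01]);th=.2458;R=np.array([[np.cos(th),-np.sin(th)],[np.sin(th),np.cos(th)]])
for n,u,v,z in [('nutface',683,229,.100),('coupface',667,135,.103)]:
    q=atz('top',215+(u-400)*.3,145+v*.3,z);print(n,q,R.T@(q[:2]-t))
```

```text
nutface [ 0.53099716 -0.06933979  0.1       ] [-0.02957316 -0.05375954]
coupface [ 0.59487487 -0.05994371  0.103     ] [ 0.03467095 -0.06018939]
```

Call:
send_rows(
  targets=[
    [0.02,-0.11,0,0,0,0,0.66],
    [0.04,-0.22,0,0,0,0,0.66],
    [0.06,-0.34,0,0,0,0,0.66],
    [0.08,-0.46,0,0,0,0,0.66],
    [0.11,-0.58,0,0,0,0,0.66],
    [0.13,-0.7,-0.06,0,0,0,0.66],
    [0.156,-0.8,-0.14,0,0,0,0.66],
    [0.156,-0.821,-0.2,0,0,0,0.66],
    [0.156,-0.821,-0.2,0,0,0,0.66],
    [0.156,-0.821,-0.2,0,0,0,0.66],
  ],
)

```text
clock: 17.7
tcp_pos: [0.5302, -0.0655, 0.1613]
ee_rot: [0.617, 0.787, 0.005, 0.0]
force: [-0.2, 0.4, 0.2]
width: 0.0562
```

Run:
```python
from h import *
s=ctrl.get_state();p=s['tcp_pos'];print(p,s['ee_rot'],s['width'],(np.array([.5299,-.067,.097])-p)/.5)
```

```text
[ 0.53022228 -0.06553133  0.1612516 ] [6.16703659e-01 7.87180994e-01 4.75121463e-03 3.25291344e-04] 0.05618736861288366 [-0.00064457 -0.00293734 -0.12850319]
```

Call:
send_rows(
  targets=[
    [-0.001,-0.003,-0.06,0,0,0,0.66],
    [-0.001,-0.003,-0.11,0,0,0,0.66],
    [-0.001,-0.003,-0.128,0,0,0,0.66],
    [-0.001,-0.003,-0.128,0,0,0,0.66],
    [-0.001,-0.003,-0.128,0,0,0,0],
    [-0.001,-0.003,-0.128,0,0,0,0],
    [-0.001,-0.003,-0.128,0,0,0,0],
    [-0.001,-0.003,-0.128,0,0,0,0],
  ],
)

```text
clock: 18.7
tcp_pos: [0.5309, -0.067, 0.0986]
ee_rot: [0.617, 0.787, 0.006, 0.001]
force: [-0.4, 0.2, 6.4]
width: 0.0435
```

Gripped on the flange (43.5 mm). Lifting.

Call:
send_rows(
  targets=[
    [0,0,0.02,0,0,0,0],
    [0,0,0.05,0,0,0,0],
    [0,0,0.1,0,0,0,0],
    [0,0,0.18,0,0,0,0],
    [0,0,0.26,0,0,0,0],
    [0,0,0.26,0,0,0,0],
  ],
)

```text
clock: 19.45
tcp_pos: [0.5327, -0.0675, 0.2323]
ee_rot: [0.617, 0.787, 0.008, 0.004]
force: [-0.5, -0.2, -2.4]
width: 0.0433
```

Run:
```python
from h import *
s=ctrl.get_state();p=s['tcp_pos'];print(p,s['ee_rot'],s['width'],s['force'],(np.array([.5846,.3377,.125])-p)/.5)
```

```text
[ 0.53271907 -0.06745889  0.23225036] [0.61675234 0.78710604 0.00817327 0.00371955] 0.04333536425850946 [-0.45029154 -0.22358355 -2.39612071] [ 0.10376185  0.81031778 -0.21450072]
```

Call:
send_rows(
  targets=[
    [0.01,0.1,0.01,0,0,-0.04,0],
    [0.03,0.2,0.01,0,0,-0.1,0],
    [0.04,0.32,0.01,0,0,-0.16,0],
    [0.06,0.44,0.01,0,0,-0.22,0],
    [0.08,0.56,0,0,0,-0.28,0],
    [0.1,0.68,0,0,0,-0.313,0],
    [0.104,0.77,0,0,0,-0.313,0],
    [0.104,0.81,0,0,0,-0.313,0],
    [0.104,0.81,0,0,0,-0.313,0],
    [0.104,0.81,-0.05,0,0,-0.313,0],
  ],
)

```text
clock: 20.7
tcp_pos: [0.5866, 0.335, 0.209]
ee_rot: [0.71, 0.704, 0.009, 0.006]
force: [0.2, -0.3, -2.8]
width: 0.0435
```

Run:
```python
from h import *
s=ctrl.get_state();p=s['tcp_pos'];print(p,s['ee_rot'],s['width'],s['force'],(np.array([.5846,.3377,.119])-p)/.5)
```

```text
[0.58655454 0.33498334 0.20895692] [0.70965265 0.70446854 0.00916102 0.00576757] 0.04348059348351291 [ 0.16459125 -0.34496199 -2.796378  ] [-0.00390907  0.00543332 -0.17991385]
```

Call:
send_rows(
  targets=[
    [-0.004,0.005,-0.06,0,0,0,0],
    [-0.004,0.005,-0.12,0,0,0,0],
    [-0.004,0.005,-0.165,0,0,0,0],
    [-0.004,0.005,-0.18,0,0,0,0],
    [-0.004,0.005,-0.18,0,0,0,0.64],
    [-0.004,0.005,-0.18,0,0,0,0.64],
    [-0.004,0.005,-0.18,0,0,0,0.64],
    [-0.004,0.005,-0.08,0,0,0,0.64],
    [-0.004,0.005,0.05,0,0,0,0.64],
  ],
)

```text
clock: 21.82
tcp_pos: [0.5838, 0.3373, 0.232]
ee_rot: [0.71, 0.705, 0.008, 0.006]
force: [0.5, 0.6, -0.3]
width: 0.0549
```

Run:
```python
from h import *
s=ctrl.get_state();p=s['tcp_pos'];print(p,s['ee_rot'],s['width'],s['force'])
t=np.array([.5466,-.01]);th=.2458;R=np.array([[np.cos(th),-np.sin(th)],[np.sin(th),np.cos(th)]])
q=np.r_[t+R@[.0365,-.053],.096];print(q,(q-p)/.5)
```

```text
[0.58380428 0.33730348 0.23197613] [0.7095857  0.70455171 0.00791981 0.00568282] 0.054853909143879165 [ 0.48272455  0.62703218 -0.29432571]
[ 0.59489953 -0.05252535  0.096     ] [ 0.0221905  -0.77965765 -0.27195227]
```

Call:
send_rows(
  targets=[
    [0.0,-0.1,0.03,0,0,0.04,0.72],
    [0.0,-0.2,0.03,0,0,0.1,0.72],
    [0.005,-0.32,0.03,0,0,0.16,0.72],
    [0.01,-0.44,0.02,0,0,0.22,0.72],
    [0.015,-0.56,0,0,0,0.28,0.72],
    [0.02,-0.68,-0.04,0,0,0.313,0.72],
    [0.022,-0.76,-0.1,0,0,0.313,0.72],
    [0.022,-0.78,-0.15,0,0,0.313,0.72],
    [0.022,-0.78,-0.15,0,0,0.313,0.72],
    [0.022,-0.78,-0.15,0,0,0.313,0.72],
  ],
)

```text
clock: 23.08
tcp_pos: [0.5957, -0.0517, 0.1582]
ee_rot: [0.617, 0.787, 0.009, 0.005]
force: [0.0, 0.3, -0.2]
width: 0.0614
```

Run:
```python
from h import *
d=snap('wrist');s=ctrl.get_state();p=s['tcp_pos'];print(p,s['ee_rot'],s['width'])
q=np.array([.5949,-.0525,.096]);print((q-p)/.5)
cv2.imwrite('pics/w5.png',cv2.resize(d['image'],(800,600)))
```

```text
[ 0.59590111 -0.05144033  0.15841188] [0.61710356 0.78680516 0.00956933 0.00540918] 0.061346817204231824
[-0.00200222 -0.00211934 -0.12482376]
```

View pics/w5.png

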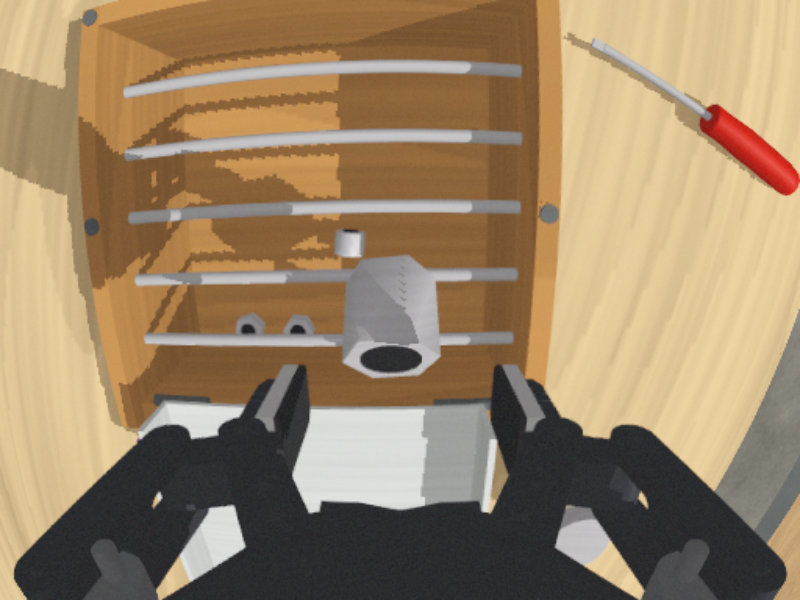

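The coupling is at (391,320), centred between the pads, with corners at the sides. Nuts at (250,325) and (298,325) are under the bars. Descending and gripping.

Call:
send_rows(
  targets=[
    [-0.004,-0.002,-0.06,0,0,0,0.72],
    [-0.004,-0.002,-0.11,0,0,0,0.72],
    [-0.004,-0.002,-0.125,0,0,0,0.72],
    [-0.004,-0.002,-0.125,0,0,0,0.72],
    [-0.004,-0.002,-0.125,0,0,0,0],
    [-0.004,-0.002,-0.125,0,0,0,0],
    [-0.004,-0.002,-0.125,0,0,0,0],
    [-0.004,-0.002,-0.125,0,0,0,0],
  ],
)

```text
clock: 24.12
tcp_pos: [0.595, -0.0524, 0.0975]
ee_rot: [0.617, 0.787, 0.011, 0.006]
force: [-0.5, 0.1, 6.1]
width: 0.0399
```

Call:
send_rows(
  targets=[
    [0,0,0.01,0,0,0,0],
    [0,0,0.03,0,0,0,0],
    [0,0,0.06,0,0,0,0],
    [0,0,0.1,0,0,0,0],
    [0,0,0.17,0,0,0,0],
    [0,0,0.26,0,0,0,0],
    [0,0,0.26,0,0,0,0],
  ],
)

```text
clock: 25.0
tcp_pos: [0.5974, -0.0531, 0.2325]
ee_rot: [0.617, 0.787, 0.013, 0.01]
force: [0.2, -0.4, -2.4]
width: 0.0398
```

Run:
```python
from h import *
s=ctrl.get_state();p=s['tcp_pos'];print(p,s['ee_rot'],s['width'],s['force'],(np.array([.5846,.3377,.14])-p)/.5)
```

```text
[ 0.59742548 -0.05309508  0.232484  ] [0.61713767 0.78668232 0.013426   0.00957892] 0.039821021562989785 [ 0.17644059 -0.38071128 -2.35800105] [-0.02565097  0.78159016 -0.18496799]
```

Call:
send_rows(
  targets=[
    [0,0.1,0.01,0,0,-0.04,0],
    [-0.005,0.2,0.01,0,0,-0.1,0],
    [-0.01,0.32,0.01,0,0,-0.16,0],
    [-0.015,0.44,0.01,0,0,-0.22,0],
    [-0.02,0.56,0,0,0,-0.28,0],
    [-0.024,0.68,0,0,0,-0.313,0],
    [-0.026,0.75,0,0,0,-0.313,0],
    [-0.026,0.772,0,0,0,-0.313,0],
    [-0.026,0.772,0,0,0,-0.313,0],
    [-0.026,0.772,-0.05,0,0,-0.313,0],
  ],
)

```text
clock: 26.25
tcp_pos: [0.5865, 0.3306, 0.2094]
ee_rot: [0.71, 0.704, 0.014, 0.012]
force: [-0.2, 0.2, -2.9]
width: 0.0399
```

Run:
```python
from h import *
d=snap('wrist');s=ctrl.get_state();p=s['tcp_pos'];print(p,s['ee_rot'],s['width'],s['force'],(np.array([.5846,.3335,.12])-p)/.5)
cv2.imwrite('pics/w6.png',cv2.resize(d['image'],(800,600)))
```

```text
[0.58386428 0.32935949 0.20442528] [0.71015614 0.70388311 0.00997212 0.01128621] 0.04014416346779794 [-1.87133822 -0.88761133 -5.89570921] [ 0.00147143  0.00828101 -0.16885055]
```

View pics/w6.png

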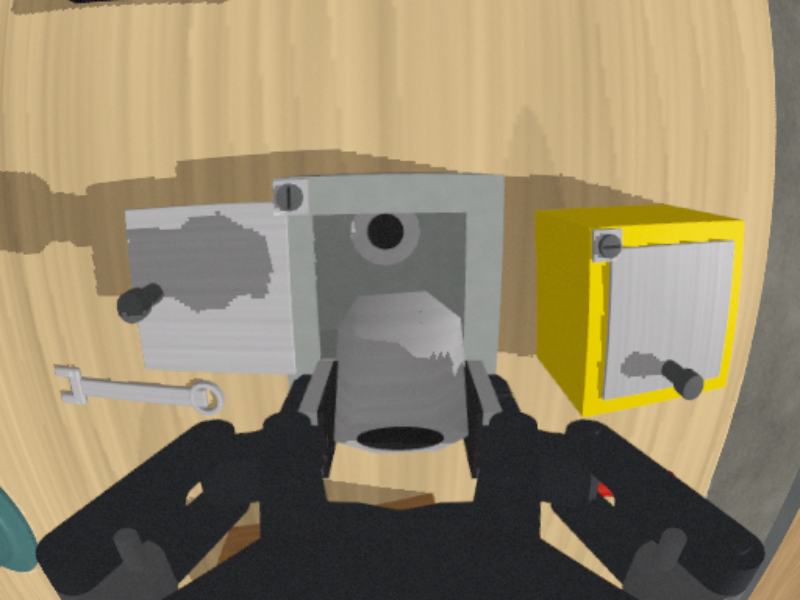

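The nut stands in the keeper at (386,230). The coupling is held above the port. Lowering and releasing.

Call:
send_rows(
  targets=[
    [0.001,0.008,-0.06,0,0,0,0],
    [0.001,0.008,-0.12,0,0,0,0],
    [0.001,0.008,-0.155,0,0,0,0],
    [0.001,0.008,-0.168,0,0,0,0],
    [0.001,0.008,-0.168,0,0,0,0.62],
    [0.001,0.008,-0.168,0,0,0,0.62],
    [0.001,0.008,-0.168,0,0,0,0.62],
    [0.001,0.008,-0.08,0,0,0,0.62],
    [0.001,0.0,0.05,0,0,0,0.62],
    [0.001,-0.15,0.1,0,0,0,0.62],
  ],
)

```text
clock: 27.55
tcp_pos: [0.5855, 0.276, 0.2528]
ee_rot: [0.707, 0.707, 0.014, 0.012]
force: [0.6, -0.9, -0.6]
width: 0.0531
```

Call:
send_rows(
  targets=[
    [-0.05,-0.1,0.05,0,0,0,0.6],
    [-0.1,-0.2,0.05,0,0,0,0.6],
    [-0.1,-0.2,0.05,0,0,0,0.6],
    [-0.1,-0.2,0.05,0,0,0,0.6],
  ],
)

```text
clock: 28.05
tcp_pos: [0.5358, 0.1766, 0.2786]
ee_rot: [0.707, 0.707, 0.015, 0.011]
force: [-0.2, 0.2, 0.1]
width: 0.0511
```

Run:
```python
from h import *
d=snap('top');b=d['image'];a=snap('side')['image'];s=ctrl.get_state();print(s['tcp_pos'],s['width'],s['force'],s['clock'])
o=np.zeros((600,800,3),np.uint8)
o[:320,:]=cv2.resize(b[135:263,75:395],(800,320),interpolation=cv2.INTER_CUBIC);o[320:,:373]=cv2.resize(a,(373,280));o[320:600,400:680]=cv2.resize(b[160:230,88:158],(280,280),interpolation=cv2.INTER_CUBIC)
cv2.imwrite('pics/fin.png',o)
```

```text
[0.5358249  0.17736704 0.2778773 ] 0.05113961780888796 [ 0.18052507 -0.26658794  0.72748498] 28.15
```

View pics/fin.png

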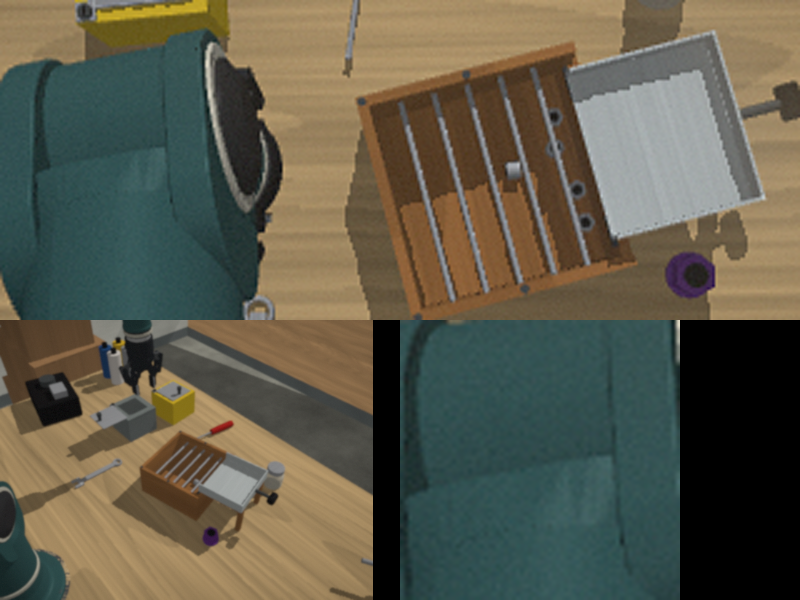

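The grate is clear, with five small parts under the bars at (555,115), (553,147), (578,188), (586,222) and (513,170). The arm hides the keeper here. I'll move away and check the port numerically against the earlier empty-port picture.

Call:
send_rows(
  targets=[
    [0,-0.1,0.02,0,0,0,0.6],
    [0,-0.2,0.02,0,0,0,0.6],
    [0,-0.3,0.02,0,0,0,0.6],
    [0,-0.4,0.02,0,0,0,0.6],
    [0,-0.5,0.02,0,0,0,0.6],
    [0,-0.6,0.02,0,0,0,0.6],
    [0,-0.6,0.02,0,0,0,0.6],
    [0,-0.6,0.02,0,0,0,0.6],
  ],
)

```text
clock: 29.15
tcp_pos: [0.5364, -0.1215, 0.2874]
ee_rot: [0.706, 0.708, 0.014, 0.011]
force: [-0.0, 0.5, -0.6]
width: 0.0508
```

Run:
```python
from h import *
t=np.array([.5466,-.01]);th=.2458;R=np.array([[np.cos(th),-np.sin(th)],[np.sin(th),np.cos(th)]])
for z in (.02,.087):
  q=atz('top',75+513*.4,135+170*.4,z);print('bush',z,R.T@(q[:2]-t))
d=snap('top')['image'];b=cv2.resize(d[140:260,75:155],None,fx=5,fy=5,interpolation=cv2.INTER_CUBIC)
a=cv2.imread('pics/t2.png')[:600,:400]
D=np.abs(b.astype(int)-a).mean(2)
print('port diff',D[180:345,138:305].mean(),'rim',D[140:170,100:340].mean(),D[180:345,320:345].mean(),'cover',D[400:540,115:310].mean(), 'bench',D[30:120,20:150].mean())
g=cv2.cvtColor(d,cv2.COLOR_BGR2GRAY);print(g[172:214:2,97:142:2])
```

```text
bush 0.02 [ 0.01088942 -0.02485153]
bush 0.087 [ 0.00614529 -0.01850092]
port diff 13.64494042218593 rim 11.881296296296295 12.157898989898989 cover 14.765018315018317 bench 13.724415954415953
[[106 111 110 113 110 111 114 115 111 113 113 114 110 113 113 110 115 115
  116 114 116 110 111]
 [112 113 117 118 115 103 105 107 101 104 104 106  91  94  95  93  94  93
   96  99 111 114 113]
 [113 112 105  60  59  63  71  72  71  72  74  75  73  74  71  71  72  72
   69  70 115 112 112]
 [111 112 105  54  60  60  74  69  71  74  68  73  73  71  72  69  68  77
   71  73 113 113 112]
 [112 108  91  62  63  62  75  71  73  71  73  71  73  71  72  74  72  74
   72  73 115 115 113]
 [110 112  89  58  62  59  70  68  72  76  72  75  71  76  70  76  75  72
   74  70 114 114 114]
 [112 112  91  60  62  59  70  71  73  73  73  70  74  73  70  75  71  72
   72  71 116 113 116]
 [112 111  90  60  62  65  70  71  73  70  70  70  68  74  72  74  74  74
   71  71 112 111 115]
 [113 115  77  62  63  63  72  71  76  89  89  88  90  84  70  71  75  72
   74  79 116 113 114]
 [113 113  81  62  63  64  68  78 
[... 430 characters left out ...]
 87  87 115 114 112]
 [110 111  64  59  64  55  74  88  94  52  24  22  84  92  91  78  75  73
   83  82 115 114 115]
 [115 115  66  60  63  61  71  83  88  88  87  86  88  86  86  76  72  73
   75  78 113 116 116]
 [113 113  67  58  59  57  72  67  77  91 139  89  89  78  74  71  72  71
   74  75 116 114 114]
 [112 114  63  60  58  59  72  73  71  71  75  79  70  74  73  71  76  76
   72  69 115 114 109]
 [110 114  62  59  62  58  72  72  74  70  73  69  72  72  70  68  67  70
   68  68 117 115 116]
 [125 113 110 110 106 109 111 107 109 112 112 111 111 111 113 112 114 112
  112 114 113 114 115]
 [ 95 126 111 112 113 112 112 115 114 113 114 113 116 115 114 116 117 111
  115 112 111 112 114]]
```

```bash
python3 -c "
from h import *
print(ctrl.close_job())"
```

```text
the job is handed in; nothing more can be done
None
```

The job is done and handed in at about 29 s on the robot's clock. No verdict was reported.

- **Tray:** I gripped the knob by its ends, tipped the tray to about 1.25 rad, held it, then lowered it onto its stop before letting go. It lies level and empty.
- **Cover and big pieces:** I swung the cover to about 1.6 rad, so the port is clear. I then lifted the axle nut and the coupling off the grate one after the other and released each just above the port.

**Last checks**
- **Grate:** it is clear, and all five small parts show below the bars. For one bush, two views put it at the same spot on the catch floor. The others I judged by eye from how they shifted between views.
- **Keeper:** pixel values from the last top image show the nut inside, and a second object at the port's -y edge, partly hidden under the lip. That fits the coupling. I had no pictures left to view it directly. The rim is clear.
- **Robot and bystanders:** the arm stands clear and the force reading is near zero. I never touched the jar, wrench or screwdriver.

**What disagreed or failed**
- The wrist camera put the cover knob about 5 mm further along y than the top camera did. I used the top camera's value, and the grip was good.
- My before-and-after image difference on the port showed nothing useful, because its noise level was the same everywhere. The keeper check rests on the raw pixel values instead.

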